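Lock the big former into the bending jig

TASK

Take the larger-diameter wire-bending former from the wooden rack and mount it in the collar of the bending jig: find by feel how its two lugs drop into the collar's slots, press it down against the spring, turn it clockwise (seen from above) to the stop and let go, so that the spring lifts it into its locking pockets and it stays locked down. Leave the smaller former, the hammer and the can where they are.

Things in the scene. Friction and masses are not known exactly. Their poses are not given: they have to be found in the camera images.
- former_large: The former to mount: loose turned-steel part, 102 mm tall, about 0.45 kg. Origin: centre of its underside; z up its axis. Plug 40 mm in diameter up to z = 38 mm (lowest 5 mm tapered to 33); grooved wheel 80 mm in diameter from z = 38 to 62; grip bar above. Half a turn about z leaves it the same. It starts upright in the rack, plug down, its lugs resting on the rack's top.
- large_grip (a point): On the large former's axis, 84 mm above its origin, in its steel grip bar: 50 mm long (former's x), 22 mm thick (y), from z = 62 to 102 mm. Pinch it across the 22 mm, along y.
- large_lugs (a point): On the large former's axis, 14 mm above its origin, level with the underside of its two lugs, half a turn apart. They stick out of the plug along its +x and -x, parallel to the grip bar: 58 mm over both tips, 12 mm wide (y), 8 mm high.
- former_small: The smaller former, to be left in the rack: same plug, lugs and grip bar, but its grooved wheel is 54 mm in diameter. Origin as for the large one. The two stand in either hole of the rack.
- rack: Fixed wooden block 100 x 250 x 30 mm high with two holes 43 mm in diameter, 20 mm deep, at y = -65 and +65 mm. Origin: centre of its underside.
- jig: Fixed bending jig: steel base plate 190 (x) x 150 (y) x 12 mm high, origin at the centre of its underside. An upright grey steel collar, 90 mm in diameter, stands on the plate's centre, its flat top 82 mm above the table; a stop block at +x and a bending arm with roller and rubber handle to -y stay below 55 mm.
- socket (a point): Centre of the collar's flat top (z up, axes as the jig's). Bore 42.4 mm in diameter; the lip has two slots half a turn apart, 15.5 mm wide, through which the lugs pass. The collar is clamped at an unmeasured angle: the slots' line lies within 0.3 rad either way of the jig's x. Find it by touch or see it from above. Off the slots, the lugs rest on the lip: former's origin 14 mm below this point.
- plunger (a joint): Spring plunger in the bore, metres pressed down: 0 free. It meets a former whose lugs are in the slots when the former's origin is 20 mm below the collar's top; pushes up 7 N there, 12 N at 35 mm (the former's 4.5 N weight helps pressing). The former bottoms hard at 39 mm. It reads 0.011 when the former is locked.
- lock (a point): On the collar's axis, 31 mm below its top: where the former's origin is when locked. To get there, press the origin more than 34 mm (36 is good) below the top and turn clockwise from above (negative about z). Pockets reach from 53 to 67 degrees past the slots, stop at 67; aim for 60 (1.05 rad). Let go: the spring lifts it 3 mm into them. Elsewhere it springs up or stays unlocked.
- can: Bystander: loose closed grey can 66 mm in diameter, 150 mm tall, standing; origin at the centre of its underside.
- hammer: Bystander: loose hammer 300 mm long, lying along its x axis; origin at its middle, on the underside.

How it is judged:
By the outcome, as a careful person would: the job done as asked, in the order asked, and still so for the second after the job is handed in, with the robot touching nothing.
It also fails if it takes over 58 s, if anything falls off the work surface, if the arm or the gripper's body presses on something with over 40 N, if the wrist force passes 120 N, or if a joint passes its speed limit or range.

ROBOT

A 7-joint arm with a two-finger parallel gripper is mounted at the origin on the work surface. World frame = base frame: x ahead of the robot, y to its left, z up, the work surface at z = 0. Lengths are in m, angles in rad, forces in N, time in s.
With the tool pointing down it reaches from about 0.425 to 0.925 m from the base axis. Payload 6.8 kg.
Tool frame: the origin (TCP) lies on the front face of the gripper's body, between the roots of the fingers; the fingertips stand 73 mm ahead of it and the grasp point (between the pads) lies 54 mm ahead of it (env.nose_length is the distance from the TCP to the fingertips, in m); z points along the fingers, y is the line along which they close (so a half turn about z gives the same grasp; the last joint's range is limited). The gripper opens to 85 mm and grips with 20 to 120 N. Pads are 22 mm wide; open, the fingers measure 114 mm over their backs; the gripper's body (76 mm by 85 mm) begins 54 mm behind the grasp point. The pads swing forward as they close: fully open they stand 13 mm farther back than shut.
Start: joints at [-1.294, 0.477, 0.022, 1.555, -0.011, 1.109, -0.083], TCP at [0.253, 0.626, 0.304] pointing down, gripper open.
Joint ranges: [-2.96, 2.96], [-0.34, 2.1], [-1.41, 1.46], [0.24, 2.44], [-1.37, 4.51], [0.17, 1.92], [-2.96, 2.96]. Speed limits (rad/s): [2.39, 2.39, 3.14, 3.14, 3.14, 3.14, 3.14].

INTERFACE

Orientations are given as a unit quaternion [w, x, y, z].
In Python, from cell import env, kin, camera, calibration, job gives the robot as it stands. The module is installed in compiled form; this text tells all that it offers. Calls block until the motion is done:
- env.reach(position, orientation): joint-space move of the TCP to a pose.
- env.movel(position, velocity=0.15, rot=None, stop_force=None): straight line of the TCP; rot=None keeps the orientation; velocity is the mean speed in m/s. With stop_force (N) it stops when the force on the tool has changed by that much, and returns True; else False.
- env.goto_joints(angles): joint-space move.
- env.grip(opening, f_grip=None): finger opening in m; f_grip is the grip in N (None keeps the last); returns when the fingers have stopped.
- env.dwell(seconds).
- kin.inverse_kinematics(position, orientation): joint angles nearest the present ones, or None.
- env.get_state(): the state.
- camera(name): name is "side" or "top"; returns (picture, depth): 384x512x3 uint8, blue, green, red; 384x512 float32, m along the optical axis (not along the pixel's ray), 0 where there is no reading.
- calibration(name): a dict with "fx", "fy", "cx", "cy" (pixels), "rvec" (rotation vector, rad) and "tvec" (3), from world to camera coordinates, as OpenCV has them. Camera axes: x right, y down, z forward; pixel columns grow to the right and rows downward; lengths in m; the calibration is good to about 2 mm. A picture is of the moment at which its call begins. calibration takes no time and is no camera call.
A pose or a line that the arm cannot do raises env.PlanningError and nothing moves.
- job.job_done(): hands the job in; it is judged then, once.
The state is a dict: "time": time; "qpos": joint angles; "joint_velocities": joint speeds; "joint_torque": joint torques, N m; "tcp_pos": TCP position; "orientation": TCP orientation; "force": force on the tool from outside, world axes, zero at the start; "torque": the same for the moment, N m; "opening": finger opening in m; "gripper_force": force on a finger pad.
Only numpy, scipy, OpenCV 4.12 (cv2) and the standard library are available. Lean on these libraries where they do the work, as an engineer would, in place of code of your own. Each camera call takes 0.05 s, during which the arm holds its last target. There are 200 camera calls.

## Working session

There is one attempt and no reset: what is moved stays moved. The work goes in short steps, each a Python script; the robot and the scene stay as the last script left them, time stands still between calls to the robot, and variables do not carry over. Pictures are saved under pics/ and viewed, at most 10 in all, crops included, and the job is handed in when it is done.

```bash
mkdir -p pics; cat > h.py <<'E'
import numpy as np, cv2
from cell import env, kin, camera, calibration, job
def cloud(n):
    im,d=camera(n); c=calibration(n)
    R,_=cv2.Rodrigues(np.array(c["rvec"],float)); t=np.array(c["tvec"],float).ravel()
    v,u=np.mgrid[:384,:512]
    P=np.stack([(u-c["cx"])/c["fx"]*d,(v-c["cy"])/c["fy"]*d,d],-1)
    W=(P-t)@R; W[d==0]=np.nan
    return im,W
E
python3 - <<'E'
from h import *
for n in("top","side"):
    im,W=cloud(n); cv2.imwrite(f"pics/{n}0.png",im); np.save(n+"0.npy",W)
    c=calibration(n); R,_=cv2.Rodrigues(np.array(c["rvec"],float)); print(n,c["fx"],-R.T@np.array(c["tvec"]).ravel(), R[2])
s=env.get_state();print(s["time"],s["force"],s["orientation"],s["opening"])
E
```

```text
top 497.59174731211306 [0.50398364 0.10101969 1.16336145] [ 0.11215421 -0.01936767 -0.99350205]
side 421.272291893222 [0.34635507 0.72453398 0.60036682] [ 0.31853488 -0.73069519 -0.60383778]
0.1 [ 0.03677438 -0.37510945  0.15544147] [-1.13115395e-04  1.91195510e-01  9.81551636e-01 -8.06608133e-04] 0.08533017598775963
```

View pics/top0.png

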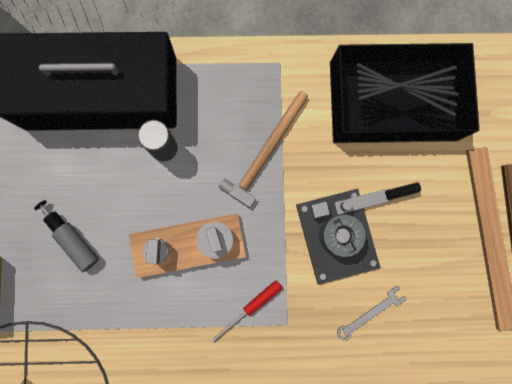

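View pics/side0.png

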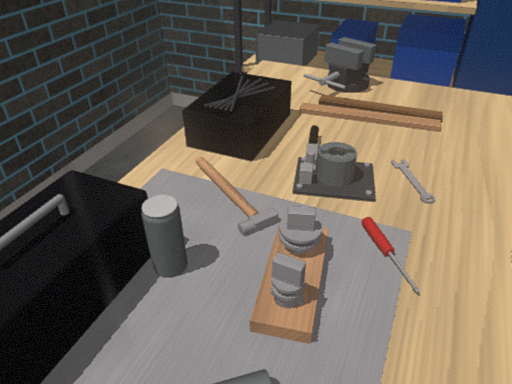

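Top view: large former at about (214,240), small one (155,251), collar (344,236). Side view agrees. Next I'll measure.

```bash
cat > m.py <<'E'
from h import *
W=np.load("top0.npy"); im=cv2.imread("pics/top0.png")
def box(r0,r1,c0,c1,z0,z1):
    P=W[r0:r1,c0:c1].reshape(-1,3); return P[(P[:,2]>z0)&(P[:,2]<z1)]
def rect(P):
    (c,s,a)=cv2.minAreaRect((P[:,:2]*1000).astype(np.float32)); return c,s,a,len(P)
b=box(215,265,190,240,.108,.13); print("bar",rect(b),b.mean(0),np.median(b[:,2]))
C=np.cov(b[:,:2].T);w,v=np.linalg.eigh(C);print("bar dir",np.degrees(np.arctan2(v[1,1],v[0,1])),np.sqrt(w*12))
b=box(215,265,190,240,.07,.085); c=cv2.minEnclosingCircle((b[:,:2]*1000).astype(np.float32)); print("wheel",c,np.median(b[:,2]))
b=box(205,270,310,380,.076,.09); c=cv2.minEnclosingCircle((b[:,:2]*1000).astype(np.float32)); print("collar",c,np.median(b[:,2]),len(b))
b=box(180,290,290,390,.006,.018);print("plate",rect(b))
b=box(210,280,125,250,.024,.036);print("rack",rect(b))
cr=cv2.resize(im[200:275,305:385],None,fx=8,fy=8,interpolation=cv2.INTER_CUBIC);cr=cv2.convertScaleAbs(cr,alpha=1.6)
cv2.imwrite("pics/collar.png",cr)
E
python3 m.py
```

```text
bar ((507.0158996582031, 149.8826446533203), (49.42155456542969, 21.850221633911133), 17.554018020629883, 252) [0.50693453 0.14978706 0.1182308 ] 0.11815692988518524
bar dir -163.66952030716553 [0.02201596 0.04976385]
wheel ((506.92864990234375, 149.81637573242188), 39.86690139770508) 0.07847383571785184
collar ((510.65802001953125, -132.4886016845703), 46.40464401245117) 0.08228084748725514 976
plate ((517.9605712890625, -137.16627502441406), (229.2938690185547, 245.809326171875), 88.2980728149414, 3213)
rack ((496.1045837402344, 214.3228759765625), (100.13569641113281, 250.5517578125), 9.668447494506836, 3311)
```

View pics/collar.png

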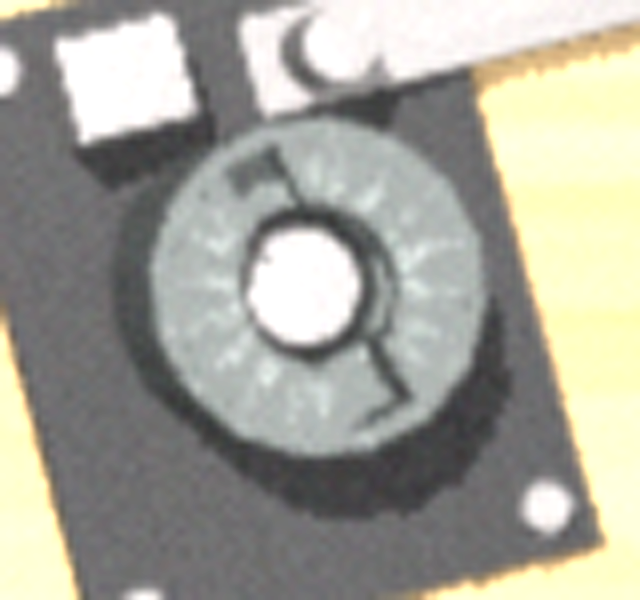

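```bash
cat > slot.py <<'E'
from h import *
from scipy.optimize import minimize
A=[np.load("top0.npy")[200:275,305:385].reshape(-1,3)]
for i in range(6): A.append(cloud("top")[1][200:275,305:385].reshape(-1,3))
P=np.concatenate(A); P=P[np.isfinite(P[:,0])]
top=P[(P[:,2]>.079)&(P[:,2]<.088)]
ang=lambda Q,c:(np.degrees(np.arctan2(Q[:,1]-c[1],Q[:,0]-c[0])))
def f(p):
    r=np.hypot(*(top[:,:2]-p[:2]).T); return -np.mean((r<.0455)&(r>.0205)) 
# centre from outer rim: max radius per angular bin
c=np.array([.5105,-.1325])
for _ in range(10):
    r=np.hypot(*(top[:,:2]-c).T); a=ang(top,c); k=((a+180)//15).astype(int)%24
    top=top[r<.05]; r=np.hypot(*(top[:,:2]-c).T); a=ang(top,c); k=((a+180)//15).astype(int)%24
    rim=np.array([top[k==i][np.argmax(r[k==i]),:2] for i in range(24)])
    M=np.c_[2*rim,np.ones(24)]; s=np.linalg.lstsq(M,(rim**2).sum(1),rcond=None)[0]; c=s[:2]
print("centre",c,"R",np.sqrt(s[2]+c@c),np.median(top[:,2]))
r=np.hypot(*(P[:,:2]-c).T)
q=P[(r>.0225)&(r<.0285)]; a=ang(q,c)
for lo in range(-180,180,10):
    z=q[(a>=lo)&(a<lo+10),2]; print(lo,len(z),np.round(np.percentile(z,[5,50,95])*1000,1) if len(z) else"")
low=P[(P[:,2]<.077)&(P[:,2]>.03)&(r<.03)]
np.save("low.npy",low)
# fit slot angle: top points inside slot count + low points outside slot (r 22-29)
def cost(th):
    u=np.array([np.cos(th),np.sin(th)]);w=np.array([-u[1],u[0]])
    def ins(Q): d=Q[:,:2]-c; return (abs(d@w)<.00775)&(abs(d@u)<.029)
    rr=lambda Q:np.hypot(*(Q[:,:2]-c).T)
    T=top[(rr(top)>.022)&(rr(top)<.029)]; L=low[(rr(low)>.022)]
    return ins(T).sum(), (~ins(L)).sum()
for d in range(-10,46,4): print(d,cost(np.radians(d)))
E
python3 slot.py
```

```text
centre [ 0.51105154 -0.13220769] R 0.04557395128590329 0.08243921446295491
-180 43 [79.4 82.7 84.7]
-170 4 [37.7 80.5 81.7]
-160 41 [55.1 57.4 61.3]
-150 39 [55.3 58.2 60.4]
-140 95 [18.4 60.4 82.6]
-130 65 [54.8 80.4 85.2]
-120 60 [54.9 81.9 85.1]
-110 50 [39.6 82.1 85.3]
-100 79 [35.5 59.6 85.6]
-90 79 [54.7 81.8 85.3]
-80 58 [42.2 80.6 85.8]
-70 71 [32.9 80.1 84.5]
-60 49 [34.5 81.3 85.7]
-50 47 [58.  81.8 85. ]
-40 57 [19.2 81.  85.5]
-30 43 [17.  82.8 85.6]
-20 50 [57.6 81.9 84.9]
-10 33 [78.6 82.9 85.5]
0 79 [54.8 73.4 85. ]
10 35 [54.7 58.6 67.3]
20 41 [52.7 56.4 60.4]
30 13 [55.2 58.5 61.6]
40 26 [79.7 82.1 84.4]
50 35 [79.2 82.7 85.5]
60 38 [78.9 81.9 86.1]
70 40 [80.  82.7 85.8]
80 32 [80.5 83.2 85.5]
90 40 [79.9 82.9 85.9]
100 43 [79.4 82.3 85.7]
110 40 [79.  82.4 85.5]
120 39 [80.2 82.2 85.9]
130 41 [78.9 82.1 86.2]
140 42 [80.3 82.5 85.8]
150 37 [79.1 82.7 85.4]
160 38 [79.4 83.  85.8]
170 44 [77.8 82.4 85.6]
-10 (np.int64(311), np.int64(679))
-6 (np.int64(292), np.int64(651))
-2 (np.int64(255), np.int64(617))
2 (np.int64(219), np.int64(592))
6 (np.int64(187), np.int64(563))
10 (np.int64(151), np.int64(530))
14 (np.int64(110), np.int64(492))
18 (np.int64(78), np.int64(466))
22 (np.int64(51), np.int64(443))
26 (np.int64(18), np.int64(446))
30 (np.int64(38), np.int64(403))
34 (np.int64(71), np.int64(430))
38 (np.int64(108), np.int64(458))
42 (np.int64(130), np.int64(478))
```

Slot line ≈ 27° in world, collar centre ≈ (0.511, -0.132); former's bar at 16.5°. Grasping now.

```bash
cat >> h.py <<'E'
from scipy.spatial.transform import Rotation as Ro
def down(deg):  # tool y-axis at world angle deg, tool z down
    a=np.radians(deg); y=np.array([np.cos(a),np.sin(a),0]); z=np.array([0,0,-1.]); x=np.cross(y,z)
    q=Ro.from_matrix(np.c_[x,y,z]).as_quat(); return [q[3],q[0],q[1],q[2]]
def st(l=""):
    s=env.get_state(); print(l,"t",round(s["time"],2),"p",np.round(s["tcp_pos"],4),"F",np.round(s["force"],1),"T",np.round(s["torque"],2),"op",round(s["opening"],4),"gf",np.round(s["gripper_force"],1),"q7",round(s["qpos"][6],3)); return s
E
python3 - <<'E'
from h import *
for a in(106.7,-73.3):
    print(a,[ (lambda q:None if q is None else np.round(q,2))(kin.inverse_kinematics([*p],down(a+d))) for p,d in(((.507,.1498,.25),0),((.511,-.1323,.25),10),((.511,-.1323,.20),-50))])
a=min((106.7,-73.3),key=lambda a:max(abs(kin.inverse_kinematics(p,down(a+d))[6]) for p,d in(([.507,.1498,.25],0),([.511,-.1323,.25],10),([.511,-.1323,.2],-55))))
print(a)
env.reach([.507,.1498,.25],down(a)); st("above")
env.movel([.507,.1498,.156],.12,stop_force=15); st("low")
env.grip(.01,100); st("grip")
env.movel([.507,.1498,.265],.12); st("up")
im,_=camera("side"); cv2.imwrite("pics/s1.png",im)
E
```

```text
106.7 [array([-0.52,  0.3 ,  0.14,  1.97, -0.05,  0.88,  1.51]), array([-0.33,  0.33,  0.58,  1.99, -0.23,  0.88,  2.4 ]), array([-0.42,  0.45,  0.71,  2.04, -0.41,  0.8 ,  1.52])]
-73.3 [array([-0.94,  0.35,  0.66,  1.99, -0.27,  0.89, -1.41]), array([-0.65,  0.47,  1.03,  2.01, -0.5 ,  0.94, -0.46]), array([-0.73,  0.77,  1.27,  2.05, -0.89,  1.03, -1.16])]
-73.3
above t 2.36 p [0.507 0.151 0.25 ] F [-0.4  1.1  0.4] T [ 0.01 -0.01 -0.  ] op 0.0854 gf 0.0 q7 -1.41
low t 3.29 p [0.5075 0.1499 0.1565] F [ 0.3  0.2 -0.1] T [-0.1   0.02 -0.02] op 0.0855 gf 0.0 q7 -1.301
grip t 3.9 p [0.5071 0.15   0.1564] F [-1.9  0.4  6.4] T [ 0.09  0.39 -0.03] op 0.0205 gf 97.5 q7 -1.3
up t 4.96 p [0.5064 0.1497 0.2642] F [ 0.  -0.2 -4.6] T [-0.04 -0.06 -0.02] op 0.0209 gf 97.8 q7 -1.425
```

```bash
python3 - <<'E'
from h import *
env.reach([.511,-.1323,.265],down(-63)); st("over")
env.movel([.511,-.1323,.232],.12); st("near")
im,_=camera("side"); cv2.imwrite("pics/s2.png",np.ascontiguousarray(cv2.resize(im[90:260,230:430],None,fx=3,fy=3)))
r=env.movel([.511,-.1323,.2035],.03,stop_force=8); st(f"down {r}")
E
```

```text
over t 6.1 p [ 0.5114 -0.1308  0.2647] F [ 1.2  1.1 -4.1] T [ 0.07  0.03 -0.04] op 0.0206 gf 97.8 q7 -0.678
near t 6.53 p [ 0.5111 -0.1314  0.2318] F [-0.5 -0.3 -4.6] T [-0.01 -0.01  0.03] op 0.0204 gf 97.8 q7 -0.638
down False t 7.67 p [ 0.5111 -0.1324  0.2037] F [ 0.4 -1.2 -4.2] T [-0.04  0.02 -0.07] op 0.021 gf 97.8 q7 -0.602
```

View pics/s2.png

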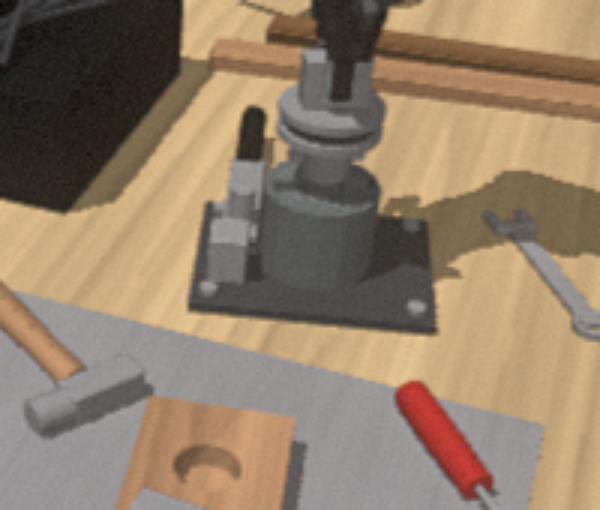

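The picture shows the former held upright over the collar; it then dropped 4.7 mm past the lip level without contact, so the lugs are in the slots. Press and turn.

```bash
python3 - <<'E'
from h import *
r=env.movel([.511,-.1323,.1862],.04,stop_force=45); s=st(f"press {r}")
p=s["tcp_pos"]
if not r and p[2]<.188:
    q=np.array(s["qpos"])
    for k in range(1,7):
        try: env.movel([.511,-.1323,.1862],.04,rot=down(-63-10*k))
        except env.PlanningError as e: print("plan",e); break
        s=st(-10*k)
        if np.linalg.norm(s["force"])>60 or abs(s["torque"][2])>4: print("stop");break
E
```

```text
press False t 8.26 p [ 0.5115 -0.1324  0.1866] F [-1.5  0.6  7.8] T [0.21 0.6  0.01] op 0.0204 gf 99.4 q7 -0.58
-10 t 8.58 p [ 0.5118 -0.1323  0.1868] F [-1.7  1.   7. ] T [ 0.32  0.48 -0.04] op 0.021 gf 99.5 q7 -0.722
-20 t 8.91 p [ 0.5119 -0.1323  0.1868] F [-1.6  1.8  7.8] T [ 0.38  0.41 -0.06] op 0.0208 gf 99.5 q7 -0.862
-30 t 9.23 p [ 0.5119 -0.1321  0.1868] F [-1.7  1.6  9. ] T [ 0.46  0.4  -0.04] op 0.0209 gf 99.4 q7 -1.002
-40 t 9.56 p [ 0.5119 -0.1323  0.1867] F [-1.7  0.8  7.7] T [ 0.35  0.44 -0.05] op 0.0207 gf 99.4 q7 -1.14
-50 t 9.88 p [ 0.5117 -0.1323  0.1867] F [-3.   2.   8.1] T [ 0.39  0.5  -0.1 ] op 0.0205 gf 99.5 q7 -1.277
-60 t 10.21 p [ 0.5118 -0.1323  0.1867] F [-1.4  2.   6.8] T [ 0.36  0.5  -0.08] op 0.0209 gf 99.4 q7 -1.414
```

```bash
python3 - <<'E'
from h import *
a=-123
for k in range(8):
    a-=2; env.movel([.511,-.1323,.1862],.03,rot=down(a)); s=st(a+63)
    if abs(s["torque"][2])>.8: break
env.movel([.511,-.1323,.1862],.03,rot=down(a+5)); st("back")
r=env.movel([.511,-.1323,.199],.02,stop_force=20); st(f"lift {r}")
E
```

```text
-62 t 10.46 p [ 0.5117 -0.1324  0.1867] F [-1.4  1.7  7.7] T [ 0.28  0.59 -0.03] op 0.021 gf 99.6 q7 -1.441
-64 t 10.71 p [ 0.5117 -0.1325  0.1867] F [-1.5  1.6  7.7] T [ 0.28  0.54 -0.03] op 0.0203 gf 99.6 q7 -1.468
-66 t 10.96 p [ 0.5113 -0.1328  0.1867] F [-2.4  0.5  8.6] T [0.12 0.81 0.14] op 0.0209 gf 99.6 q7 -1.495
-68 t 11.21 p [ 0.5111 -0.1329  0.1867] F [-4.  -1.1 10.6] T [-0.07  1.18  0.98] op 0.021 gf 100.0 q7 -1.521
back t 11.46 p [ 0.5114 -0.133   0.1868] F [-2.3  0.5  8.2] T [-0.08  0.73  0.06] op 0.0207 gf 99.6 q7 -1.454
lift True t 11.86 p [ 0.5112 -0.1328  0.1915] F [ 3.3 -1.7 -1.1] T [-0.25 -0.46  0.  ] op 0.021 gf 106.6 q7 -1.462
```

The stop was felt at 66–68°, and the lift was caught at 31 mm depth, so it is locked. Release and check.

```bash
python3 - <<'E'
from h import *
env.movel([.511,-.1328,.1912],.02); st("relax")
env.grip(.085); st("open")
p=env.get_state()["tcp_pos"]
env.movel([p[0],p[1],.30],.12)
env.reach([.45,.25,.32],down(-73)); s=st("away")
im,W=cloud("top"); cv2.imwrite("pics/t3.png",im)
im2,_=camera("side"); cv2.imwrite("pics/s3.png",im2)
P=W.reshape(-1,3); P=P[np.hypot(P[:,0]-.511,P[:,1]+.1325)<.045]
for lo,hi in((.105,.125),(.14,.2)):
    b=P[(P[:,2]>lo)&(P[:,2]<hi)]; print(len(b),np.median(b,0) if len(b) else "")
b=P[(P[:,2]>.14)]
if len(b)>20: w,v=np.linalg.eigh(np.cov(b[:,:2].T)); print("bar dir",np.degrees(np.arctan2(v[1,1],v[0,1])))
E
```

```text
relax t 12.11 p [ 0.5115 -0.133   0.1915] F [0.5 1.4 5.3] T [-0.05 -0.13  0.01] op 0.0207 gf 107.2 q7 -1.462
open t 12.75 p [ 0.511  -0.1328  0.1912] F [0.7 1.  0.4] T [-0.03  0.04 -0.03] op 0.0851 gf 0.0 q7 -1.462
away t 15.25 p [0.4505 0.2486 0.32  ] F [-0.2  0.9  0.1] T [-0.04  0.01 -0.03] op 0.085 gf 0.0 q7 -1.524
800 [ 0.51188354 -0.12571122  0.1136373 ]
295 [ 0.51277299 -0.13145649  0.15298867]
bar dir 143.4655596378314
```

View pics/t3.png

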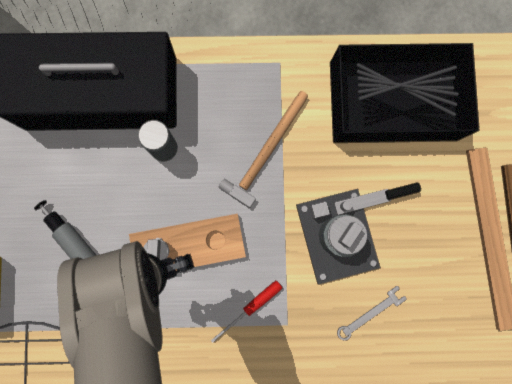

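The picture shows the former seated in the collar at (345,236), with bar top at z = 0.153 (the locked height) and the bystanders undisturbed. Handing in.

```bash
python3 -c "
from h import *
print(job.job_done())"
```

```text
the job is handed in; nothing more can be done
None
```

The large former is locked in the jig's collar: it was turned to the stop, sits at the locked height with the gripper clear, and the job was handed in at about 15 s of robot time.

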